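Load the controls tray and peel a cover for it

ROBOT

A 6-joint arm with a two-finger parallel gripper is mounted at the origin on a cart in front of the work surface, level with it; the furniture and walls round the work are solid. World frame = base frame: x ahead of the robot, y to its left, z up, the work surface at z = 0. Lengths are in mm, angles in rad, forces in N, time in s.
With the tool pointing down it reaches from about 275 to 750 mm from the base axis. Payload 10.2 kg.
Tool frame: the origin (TCP) lies between the finger pads; the fingertips stand 14 mm ahead of it and the grasp point (between the pads) lies 5 mm behind it (tip_reach is the distance from the TCP to the fingertips, in mm); z points along the fingers, y is the line along which they close (so a half turn about z gives the same grasp; the last joint's range is limited). The gripper opens to 85 mm and grips with 20 to 120 N. Pads are 22 mm wide; open, the fingers measure 114 mm over their backs; the gripper's body (76 mm by 85 mm) begins 54 mm behind the grasp point. The pads swing forward as they close: fully open they stand 13 mm farther back than shut.
Start: joints at [-1.543, 0.313, 1.498, -0, 1.331, -0.223], TCP at [130.28, -508.585, 245.294] pointing down, gripper open.
Joint ranges: [-2.94, 2.94], [-0.97, 2.17], [0.19, 2.56], [-1.23, 4.37], [0.02, 3.11], [-2.88, 2.88]. Speed limits (rad/s): [2.39, 2.39, 3.01, 3.14, 3.14, 3.14].

INTERFACE

Orientations are given as a unit quaternion [w, x, y, z].
In Python, from rig import * gives the robot as it stands.
- The arm moves only by the tool arm_command, never from a script. Its argument "steps" is a list that holds one entry, the list of rows, each a list of 7 numbers: the opening, from 0 (shut) to 1 (fully open), then the shift along the tool's x, y, z each as a share of 0.05 m, from -1 to 1, then the turn, a rotation vector about the tool's x, y, z each as a share of 0.15 rad, from -1 to 1. A call has 1 to 8 rows; each row shifts and turns the commanded pose from where the row before left it, along the tool's axes as they then stand; what a row does not reach is not made up. A row lasts 1/8 s, in which the tool goes at most 62.5 mm and 10.7 degrees, less where a joint would pass 70% of its speed; a pose out of reach is approached as far as the arm can. A call with a number of a shift or a turn outside -1 to 1 is refused whole. A call with a gripper value outside its range is refused whole. The fingers move at their own pace and stop on an object; "squeeze" is the grip in N (left out, the last holds). Time passes only in rows, so rows that do not move let the fingers close. It gives the time, the measured TCP pose, the force, the opening and the grip force at its end, in the units of the state.
- sense(): the state, without advancing time (a new reading comes with each control period).
- capture(name): name is "side" or "top" or "wrist"; returns the picture (400x640x3 uint8, red, green, blue); there is no depth.
- get_calibration(name): a dict with "intrinsics" (3x3 intrinsics, pixels), "rvec" (rotation vector, rad) and "tvec" (3), from world to camera coordinates, as OpenCV has them; the wrist camera has in their place "T_tool_cam" (4x4, takes a point from camera to tool coordinates, whose origin is the TCP and whose axes are the flange's). Camera axes: x right, y down, z forward; pixel columns grow to the right and rows downward; lengths in mm; the calibration is good to about 2 mm. A picture is of the moment at which its call begins: read the wrist's pose just before it. get_calibration takes no time and is no camera call.
- finish_job(): hands the job in; it is judged then, once.
The state is a dict: "time_s": time; "joints": joint angles; "dq": joint speeds; "tau": joint torques, N m; "eef_pos": TCP position; "ee_rot": TCP orientation; "force": force on the tool from outside, world axes, zero at the start; "wrist_torque": the same for the moment, N m; "grip_width": opening from 0.0 (shut) to 1.0 (fully open); "grip_force": force on a finger pad.
Only numpy, scipy, OpenCV 4.12 (cv2) and the standard library are available. Lean on these libraries where they do the work, as an engineer would, in place of code of your own. Each camera call takes 0.05 s, during which the arm holds its last target. There are 200 camera calls.

TASK

Complete the four-pocket controls tray: first stand the white-capped vial (negative control) in the pocket marked with three dots, then the orange-capped vial (positive control) in the pocket marked with four dots, both upright and fully down. Then take one cover for it: the clear covers cling together in their stack, so grip the top cover by the blue tab and raise that corner first, by about 2 cm, while the opposite end stays down, then lift it off, leaving the rest of the stack standing where it is. Finish while holding the cover by its tab, still and level, centred over the tray and squared up with it so that it could be lowered straight on, its lower edge about 12 cm above the worktop; do not put it down or let go, and leave the timer, pipette and forceps alone.

Things in the scene. Friction and masses are not known exactly. Their poses are not given: they have to be found in the camera images.
- tray: slate-grey controls tray, fixed, 158 x 98 mm foot, 148 x 88 above; deck at z 36 mm, 3 mm lip round it to 38.5 mm. Origin: centre of its underside; x along the pocket row, away from the robot. Round pockets 19 mm wide, 26 deep, chamfered, at y 0, x -42, -14, 14, 42 mm: 1 to 4, marked with as many white dots at y -24 mm. Pockets 1, 2 hold beige-capped vials standing 18 mm above the deck
- pocket_3 (a point): centre of the floor of the pocket with three dots, 10 mm above the worktop
- pocket_4 (a point): centre of the floor of the pocket with four dots, 10 mm above the worktop
- vial_white: amber vial with a white cap, 15 mm across, 44 mm tall, 12 g, standing on the worktop; the cap is the top 10 mm. Origin: centre of its underside, z up
- vial_orange: amber vial with an orange cap, otherwise the same. Origin: centre of its underside, z up
- stack: the covers that stay: three clear nested covers on a thick steel base 152 x 92 x 20 mm, 2.4 kg together, loose on the worktop. Origin: centre of its underside; x along its length, away from the robot
- cover: top cover, clear lid, 70 g: flange 140 x 80 x 2 mm, upright band 128 x 68 mm, 10 high, then a step and sloping sides to a deck 109 x 49 mm, 26 mm up. Nested 50 mm above the worktop, clear of the stack when 40 mm higher. Three springy dimples along each long side (x -48, 0, 48 mm) cling to it, about 2 N each, over its first 8 mm of rise. Origin: centre of flange underside; x along its length, z up
- cover_tab (a point): middle of the top of the blue tab at the top cover's near left corner (x -40, y 14, z 46 mm in the cover's frame): a stiff upright fin, 26 mm along the cover's x, 11 to 13 mm thick along y, 20 mm high above the deck. Pinch its thickness from above
- cover_far (a point): corner of the top cover's flange diagonally across from the tab, on its underside, at x = +66, y = -36 mm in the cover's frame
- timer: white kitchen-type timer lying on the worktop, 52 x 66 x 20 mm, left of the tray. Origin: centre of its underside
- pipette: blue pipette lying on the worktop, 287 mm long, 28 mm wide, 47 mm high, behind the tray. Origin: centre of its underside, long axis y
- forceps: steel forceps lying on the worktop, 126 mm long, 13 mm wide, 9 mm high, right of the stack. Origin: centre of its underside, long axis y

How it is judged:
By the outcome, as a careful person would: the job done as asked, in the order asked, and still so for the second after the job is handed in, while the arm keeps its last pose, push and grip.
It also fails if it takes over 58 s, if anything falls off the work surface, if the arm or the gripper's body presses on something with over 40 N, if the wrist force passes 120 N, or if a joint passes its speed limit or range.

## Working session

There is one attempt and no reset: what is moved stays moved. The work goes in short steps, Python scripts to look and compute and a tool call to move; the robot and the scene stay as the last step left them, time stands still between calls to the robot, and variables do not carry over. Pictures are saved under pics/ and viewed, at most 10 in all, crops included, and the job is handed in when it is done.

Besides the shell and the picture viewer there is one more tool, called after "Request:" as name(argument=value, ...), one argument or row to a line, values as JSON. arm_command: Moves the arm, as the interface text tells. Its arguments: {"type":"object","properties":{"steps":{"type":"array"},"squeeze":{"type":"number"}},"required":["steps"]}

```bash
mkdir -p pics; ls
cat > h.py <<'E'
from rig import *
import numpy as np, cv2
from scipy.spatial.transform import Rotation as R
def cal(n,s=None):
    c=get_calibration(n);K=np.array(c["intrinsics"],float)
    if n=="wrist":
        s=s or sense();q=s["ee_rot"];T=np.eye(4);T[:3,:3]=R.from_quat([q[1],q[2],q[3],q[0]]).as_matrix();T[:3,3]=s["eef_pos"]
        W=np.linalg.inv(T@np.array(c["T_tool_cam"]));return K,W[:3,:3],W[:3,3]
    return K,cv2.Rodrigues(np.array(c["rvec"],float))[0],np.array(c["tvec"],float).ravel()
def ray(C,uv):
    K,r,t=C;d=r.T@np.linalg.solve(K,[uv[0],uv[1],1.]);return -r.T@t,d/np.linalg.norm(d)
def onz(C,uv,z):
    o,d=ray(C,uv);return o+d*(z-o[2])/d[2]
def tri(obs):
    A=np.zeros((3,3));b=np.zeros(3);L=[ray(*x) for x in obs]
    for o,d in L:
        P=np.eye(3)-np.outer(d,d);A+=P;b+=P@o
    p=np.linalg.solve(A,b);return p,[round(float(np.linalg.norm((np.eye(3)-np.outer(d,d))@(p-o))),1) for o,d in L]
def proj(C,p):
    K,r,t=C;c=K@(r@np.array(p,float)+t);return c[:2]/c[2]
def blobs(im,lo,hi,amin=20):
    m=cv2.inRange(cv2.cvtColor(im,cv2.COLOR_RGB2HSV),np.array(lo),np.array(hi))
    n,l,st,ce=cv2.connectedComponentsWithStats(m);return [(st[i].tolist(),ce[i].round(1).tolist()) for i in range(1,n) if st[i][4]>=amin],l
def save(im,n): cv2.imwrite("pics/"+n+".png",cv2.cvtColor(im,cv2.COLOR_RGB2BGR))
E
python3 - <<'E'
from h import *
s=sense();print({k:np.round(s[k],3).tolist() for k in s})
for n in("side","top","wrist"):
    im=capture(n);save(im,n+"0");K,r,t=cal(n,s);print(n,K.round(1).tolist(),(-r.T@t).round(0),r.round(2).tolist())
E
```

```text
pics
{'time_s': 0.0, 'joints': [-1.543, 0.313, 1.498, -0.0, 1.331, -0.223], 'dq': [0.001, -0.001, -0.0, 0.001, 0.001, -0.001], 'tau': [0.0, -41.226, -25.974, -0.0, 0.004, -0.0], 'eef_pos': [130.279, -508.34, 244.731], 'ee_rot': [-0.001, 0.992, 0.125, 0.0], 'force': [0.571, 0.691, -0.632], 'wrist_torque': [0.027, 0.013, 0.0], 'grip_force': 0.0, 'grip_width': 0.999}
side [[392.8, 0.0, 321.0], [0.0, 392.8, 203.1], [0.0, 0.0, 1.0]] [ 433. -801.  633.] [[0.99, -0.14, -0.01], [-0.08, -0.51, -0.86], [0.11, 0.85, -0.52]]
top [[431.5, 0.0, 319.7], [0.0, 431.5, 199.4], [0.0, 0.0, 1.0]] [ 477.   54. 1389.] [[0.01, -1.0, -0.0], [-1.0, -0.01, -0.07], [0.07, 0.0, -1.0]]
wrist [[313.9, 0.0, 315.8], [0.0, 313.9, 200.8], [0.0, 0.0, 1.0]] [ 195. -491.  373.] [[0.25, -0.97, -0.0], [-0.93, -0.24, 0.26], [-0.25, -0.06, -0.96]]
```

View pics/top0.png

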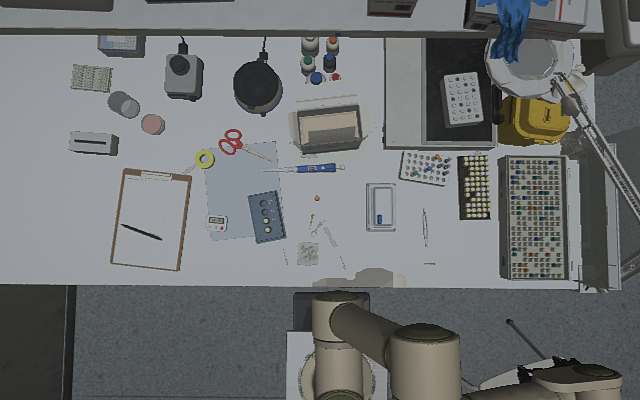

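View pics/side0.png

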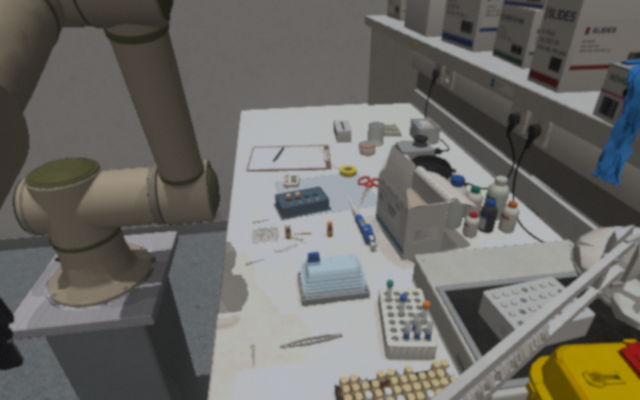

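The top view shows the tray at about (267,216), the stack at (381,206) with the blue tab at (379,219), the orange vial at (317,198), and the white vial near (312,215). In the side view the vials are at (330,228) and (288,232), the tab at (313,257). I'll measure and zoom next.

Run:
```python
from h import *
T=cv2.cvtColor(cv2.imread("pics/top0.png"),cv2.COLOR_BGR2RGB);S=cv2.cvtColor(cv2.imread("pics/side0.png"),cv2.COLOR_BGR2RGB)
a=cv2.resize(T[160:270,235:435],(800,440),interpolation=cv2.INTER_CUBIC)
save(a,"topz")
b=cv2.resize(S[170:310,235:385],(640,597),interpolation=cv2.INTER_CUBIC);save(b,"sidez")
def sel(im,lo,hi,x0,y0,x1,y1,amin):
    return [b for b in blobs(im,lo,hi,amin)[0] if x0<b[1][0]<x1 and y0<b[1][1]<y1]
for n,im,box in(("top",T,(235,160,435,270)),("side",S,(235,170,385,320))):
    print(n,"blue",sel(im,(105,150,50),(125,255,255),*box,8));print("orange",sel(im,(5,150,120),(18,255,255),*box,3))
    print("slate",sel(im,(95,60,30),(112,160,140),*box,150))
    print("cover",sel(im,(90,10,120),(110,120,230),*box,150))
```

```text
top blue [([315, 165, 11, 6, 23], [320.3, 167.1]), ([325, 164, 10, 2, 12], [329.0, 164.2]), ([298, 166, 10, 2, 11], [302.1, 166.1]), ([428, 167, 3, 3, 8], [429.0, 168.0]), ([379, 215, 3, 8, 21], [380.0, 218.4])]
orange [([316, 196, 3, 4, 10], [316.8, 197.5])]
slate [([297, 163, 39, 9, 179], [319.3, 168.2]), ([248, 190, 35, 53, 738], [264.5, 216.8])]
cover []
side blue [([367, 226, 4, 7, 15], [369.1, 228.8]), ([310, 254, 7, 2, 12], [312.6, 254.4])]
orange [([329, 223, 2, 2, 4], [329.5, 223.5])]
slate [([277, 188, 51, 22, 484], [302.2, 198.2]), ([355, 215, 18, 29, 160], [363.9, 229.6])]
cover [([270, 171, 108, 61, 2111], [331.0, 193.1]), ([233, 174, 34, 51, 337], [245.7, 198.4]), ([229, 222, 22, 28, 164], [240.0, 236.0]), ([296, 224, 75, 74, 2683], [331.1, 272.6])]
```

View pics/topz.png

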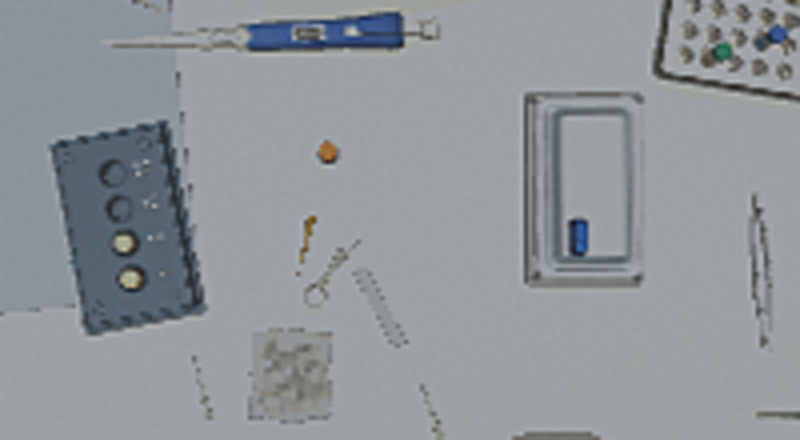

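View pics/sidez.png

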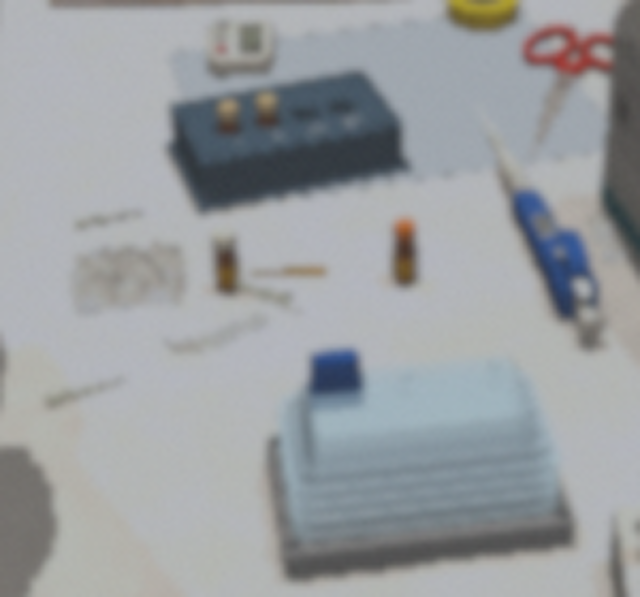

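The zoomed top view shows the white cap at about (315,295), the orange cap at (328,152), the tab at (579,237), pockets 4/3/2/1 at (113,173), (120,209), (125,243), (131,278), and base corners at (525,93) to (643,287). In the zoomed side view the white cap is at (226,240), the orange cap at (404,228), the tab at (335,372), and the pockets at (304,112) and (342,105).

Run:
```python
from h import *
t=lambda u,v:(235+(u+.5)/4-.5,160+(v+.5)/4-.5)
s=lambda u,v:(235+(u+.5)*150/640-.5,170+(v+.5)*140/597-.5)
T,S=cal("top"),cal("side")
for n,a,b in(("white cap",(315,295),(226,240)),("orange cap",(328,152),(404,228)),("tab mid",(579,237),(335,372)),("p4",(113,173),(342,105)),("p3",(120,209),(304,112)),("p2cap",(125,243),(267,104)),("p1cap",(131,278),(228,110))):
    p,e=tri([(T,t(*a)),(S,s(*b))]);print(n,p.round(1),e)
print("tray/z36",[onz(T,t(*a),36)[:2].round(1).tolist() for a in((113,173),(120,209))],[onz(T,t(*a),54)[:2].round(1).tolist() for a in((125,243),(131,278))])
print("tray c",[onz(T,t(*a),38)[:2].round(0).tolist() for a in((52,145),(163,122),(205,312),(90,333))])
print("base",[onz(T,t(*a),20)[:2].round(0).tolist() for a in((525,93),(643,93),(643,287),(525,287))])
print("deck",[onz(T,t(*a),76)[:2].round(0).tolist() for a in((553,109),(633,109),(633,265),(553,265))])
print("vials z40",[onz(T,t(*a),44)[:2].round(1).tolist() for a in((315,295),(328,152))])
```

```text
white cap [458.3  75.2  38.2] [0.4, 0.4]
orange cap [570.   66.1  41.6] [0.3, 0.3]
tab mid [ 504.2 -124.2   85.6] [0.5, 0.5]
p4 [552.  234.6  37.6] [0.6, 0.6]
p3 [523.9 228.6  37.8] [0.5, 0.5]
p2cap [497.3 222.7  50. ] [0.3, 0.3]
p1cap [470.  217.5  50.6] [0.7, 0.7]
tray/z36 [[552.7, 234.8], [524.5, 228.8]] [[497.6, 222.1], [470.7, 217.1]]
tray c [[574.0, 283.0], [593.0, 196.0], [445.0, 161.0], [428.0, 250.0]]
base [[620.0, -90.0], [621.0, -184.0], [467.0, -184.0], [466.0, -90.0]]
deck [[602.0, -106.0], [603.0, -167.0], [484.0, -167.0], [483.0, -106.0]]
vials z40 [[458.7, 75.1], [570.2, 66.1]]
```

Request:
arm_command(
  steps=[
    [[1,0.626,-0.721,0.064,0,0,0],[1,0.626,-0.721,0.064,0,0,0],[1,0.626,-0.721,0.064,0,0,0],[1,0.626,-0.721,0.064,0,0,0],[1,0.626,-0.721,0.064,0,0,0],[1,0.626,-0.721,0.064,0,0,0],[1,0.626,-0.721,0.064,0,0,0],[1,0.626,-0.721,0.064,0,0,0]],
  ],
)

```text
time_s: 1.15
eef_pos: [301.6, -165.6, 219.6]
ee_rot: [0.0, 0.992, 0.125, 0.0]
force: [1.5, -0.5, 0.3]
grip_width: 0.996
grip_force: 0.0
```

Request:
arm_command(
  steps=[
    [[0.6,0.626,-0.721,0.064,0,0,0],[0.6,0.626,-0.721,0.064,0,0,0],[0.6,0.626,-0.721,0.064,0,0,0],[0.6,0.626,-0.721,0.064,0,0,0],[0.6,0.626,-0.721,0.064,0,0,0],[0.6,0.626,-0.721,0.064,0,0,0.27],[0.6,0,0,0,0,0,0],[0.6,0,0,0,0,0,0]],
  ],
)

```text
time_s: 2.15
eef_pos: [429.2, 88.8, 200.3]
ee_rot: [0.0, 0.994, 0.105, -0.0]
force: [-0.3, -0.3, 0.2]
grip_width: 0.597
grip_force: 0.0
```

```bash
cat >> h.py <<'E'
def go(p,yaw=None):
    s=sense();q=s["ee_rot"];M=R.from_quat([q[1],q[2],q[3],q[0]]);y=np.arctan2(*M.as_matrix()[1::-1,0])
    Rt=R.from_euler("x",np.pi) if yaw is None else R.from_euler("z",yaw)*R.from_euler("x",np.pi)
    print("pos",np.round(s["eef_pos"],1),"yaw",y.round(4),"shift/50",(M.inv().apply(np.array(p)-s["eef_pos"])/50).round(3),"turn/.15",((M.inv()*Rt).as_rotvec()/.15).round(3) if yaw is not None else "")
E
python3 - <<'E'
from h import *
s=sense();im=capture("wrist");save(im,"w1");np.save("w1.npy",np.r_[s["eef_pos"],s["ee_rot"]]);print(s["time_s"],s["grip_width"]);go((458,75,120),.209)
E
```

```text
2.15 0.597368856554108
pos [429.2  88.4 200.5] yaw 0.2098 shift/50 [0.507 0.382 1.609] turn/.15 [0.001 0.002 0.005]
```

View pics/w1.png

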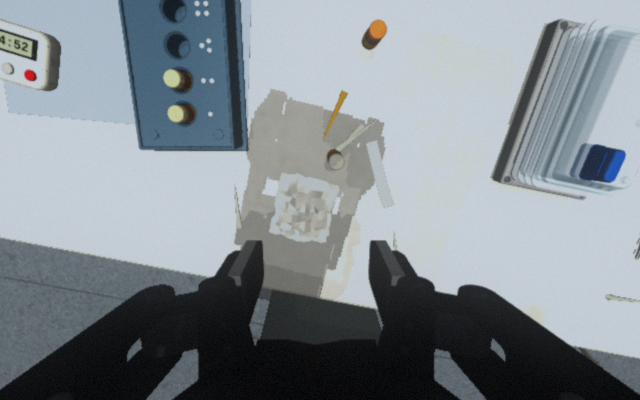

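The wrist view shows the white cap at about (336,157) with the amber body below it, the orange cap at (377,27), pocket 4 at (174,9), pocket 3 at (177,44), beige caps at (179,79) and (182,113), and the tab top at (602,160).

Run:
```python
from h import *
a=np.load("w1.npy");W=cal("wrist",{"eef_pos":a[:3],"ee_rot":a[3:]});T=cal("top");S=cal("side")
t=lambda u,v:(235+(u+.5)/4-.5,160+(v+.5)/4-.5)
im=cv2.cvtColor(cv2.imread("pics/w1.png"),cv2.COLOR_BGR2RGB)
print([b for b in blobs(im,(5,150,120),(20,255,255),60)[0]],[b for b in blobs(im,(105,120,40),(125,255,255),100)[0]])
g=cv2.cvtColor(im,cv2.COLOR_RGB2GRAY)
for n,x in(("p3",(177,44)),("p4",(174,9)),("p2",(178,79)),("p1",(181,113)),("w",(336,157))):
    x0,y0=x[0]-20,max(x[1]-20,0)
    c=cv2.HoughCircles(cv2.resize(g[y0:y0+40,x0:x0+40],None,fx=4,fy=4,interpolation=cv2.INTER_CUBIC),cv2.HOUGH_GRADIENT,1.5,200,param1=80,param2=15,minRadius=20,maxRadius=65)
    print(n,None if c is None else (c[0,0]/4+[x0,y0,0]).round(1))
for n,w,z,tp in(("white",(336,157),44,(315,295)),("orange",(377.5,27),44,(328,152)),("p4",(174,9),36,(113,173)),("p3",(177,44),36,(120,209)),("p2",(178.5,78.5),54,(125,243)),("p1",(181,113),54,(131,278)),("tab",(602,158),96,(579,237))):
    print(n,onz(W,w,z)[:2].round(1),*[x if isinstance(x,list) else x.round(1) for x in tri([(W,w),(T,t(*tp))])],proj(W,onz(T,t(*tp),z)).round(1))
cv2.imwrite("pics/w1z.png",cv2.resize(cv2.cvtColor(im,cv2.COLOR_RGB2BGR)[0:190,150:400],(790,600),interpolation=cv2.INTER_CUBIC))
```

```text
[([369, 21, 17, 18, 236], [377.3, 29.4])] [([580, 145, 45, 37, 1065], [603.3, 163.8])]
p3 None
p4 [183.4  15.6   8.4]
p2 [171.7  77.6   8.7]
p1 [175.1 113.4   8.4]
w [333.8 156.3   7.2]
white [462.7  77.7] [458.7  75.2  12.5] [0.6, 0.6] [337.8 161.8]
orange [573.   68.6] [570.9  67.6  48. ] [1.8, 1.8] [379.6  31.5]
p4 [552.8 235.8] [552.4 234.5  38.8] [0.2, 0.2] [175.2   9.4]
p3 [526.8 230.8] [525.1 227.5  44. ] [0.9, 0.9] [179.1  47.5]
p2 [499.3 219.3] [498.6 223.4  44.4] [0.8, 0.8] [174.8  79.8]
p1 [472.4 214.6] [471.1 218.4  44.4] [0.5, 0.5] [177.9 114.5]
tab [ 509.2 -110.3] [ 507.5 -124.8   80.4] [2.7, 2.7] [614.7 167.7]
```

Request:
arm_command(
  steps=[
    [[0.6,0.18,0.12,0.6,0,0,0],[0.6,0.18,0.12,0.6,0,0,0],[0.6,0.18,0.13,0.6,0,0,0],[0.6,0,0,0,0,0,0],[0.6,0,0,0,0,0,0]],
  ],
)

```text
time_s: 2.82
eef_pos: [459.9, 76.2, 111.7]
ee_rot: [0.0, 0.995, 0.105, 0.001]
force: [-0.1, -0.9, 0.1]
grip_width: 0.598
grip_force: 0.0
```

Run:
```python
from h import *
s=sense();im=capture("wrist");save(im,"w2");np.save("w2.npy",np.r_[s["eef_pos"],s["ee_rot"]])
W=cal("wrist",s);p=s["eef_pos"];print(np.round(p,1),s["force"]);print("tcp",proj(W,p),"cap exp",proj(W,(459,75.5,44)))
for z in (44,0): print(proj(W,(459,75.5,z)))
print(blobs(im,(5,150,120),(20,255,255),60)[0])
save(cv2.resize(im[90:390,150:500],(700,600)),"w2z")
```

```text
[459.9  76.2 111.7] [-0.11337397 -0.94819315  0.06227292]
tcp [316.77855913 269.51785952] cap exp [317.1385445  222.39265149]
[317.1385445  222.39265149]
[316.88253729 204.20566738]
[([359, 29, 24, 27, 486], [371.1, 41.7])]
```

View pics/w2z.png

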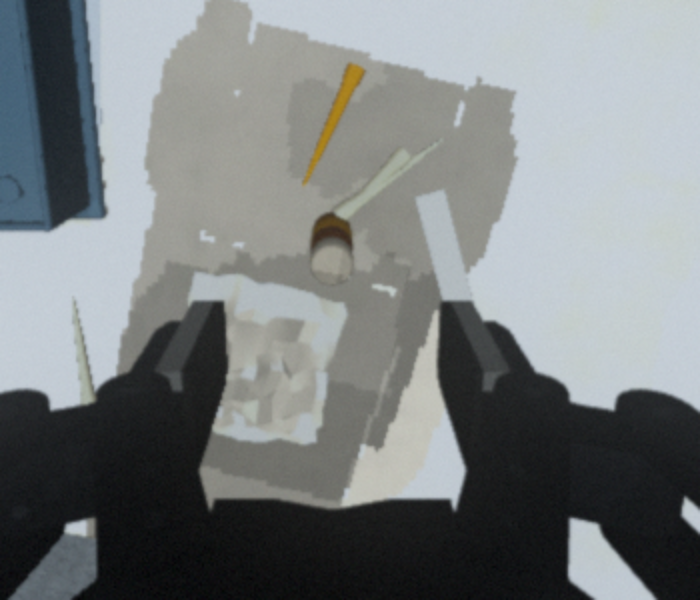

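The cap centre is at about (316,222), matching the predicted (317,222). Going down.

Request:
arm_command(
  steps=[
    [[0.6,0,0,0.5,0,0,0],[0.6,0,0,0.5,0,0,0],[0.6,0,0,0.37,0,0,0],[0.5,0,0,0,0,0,0],[0.1,0,0,0,0,0,0],[0.1,0,0,0,0,0,0],[0.1,0,0,0,0,0,0],[0.1,0,0,0,0,0,0]],
  ],
  squeeze=25,
)

```text
time_s: 3.88
eef_pos: [460.6, 76.6, 43.2]
ee_rot: [0.0, 0.994, 0.105, 0.001]
force: [-0.7, 0.5, 7.4]
grip_width: 0.155
grip_force: 24.5
```

Run:
```python
from h import *
s=sense();im=capture("wrist");print(s["grip_width"],s["grip_force"]);W=cal("wrist",s);print(proj(W,np.array(s["eef_pos"])+[0,0,1]))
save(cv2.resize(im[150:350,200:433],(699,600)),"w3z");go((524.5,228.5,110),.209)
```

```text
0.15524026482622602 24.542279094457626
[316.78666529 270.57425782]
pos [460.6  76.6  43.2] yaw 0.2103 shift/50 [ 1.887 -2.703 -1.334] turn/.15 [ 0.004 -0.016  0.009]
```

View pics/w3z.png

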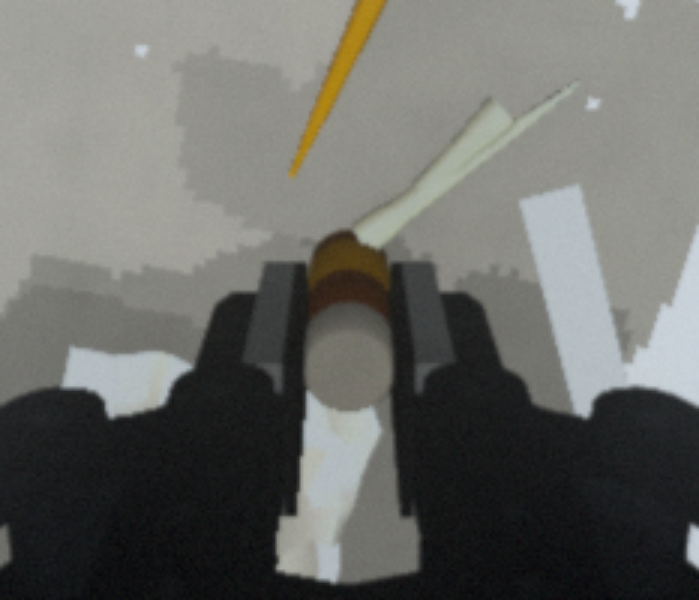

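The vial is held between the pads. Its cap centre is at about (316,273.7), so it sits about 1.4 mm behind the TCP. I'll lift and look at the pockets from a pose set back from them.

Request:
arm_command(
  steps=[
    [[0.1,0,0,-0.6,0,0,0],[0.1,0,0,-0.84,0,0,0],[0.1,0.36,-0.9,0,0,0,0],[0.1,0.36,-0.9,0,0,0,0],[0.1,0.36,-0.91,0,0,0,0],[0.1,0,0,0,0,0,0],[0.1,0,0,0,0,0,0]],
  ],
)

```text
time_s: 4.8
eef_pos: [484.1, 220.0, 114.1]
ee_rot: [0.0, 0.994, 0.105, -0.0]
force: [0.2, 0.4, -0.3]
grip_width: 0.155
grip_force: 24.6
```

Run:
```python
from h import *
s=sense();im=capture("wrist");save(im,"w4");np.save("w4.npy",np.r_[s["eef_pos"],s["ee_rot"]])
W=cal("wrist",s);p=np.array(s["eef_pos"]);print(p.round(1),s["grip_width"],np.round(s["force"],1))
print("exp p3,p4",proj(W,(524.5,228.5,36)),proj(W,(552.5,234.7,36)))
save(cv2.resize(im[100:300,200:433],(699,600)),"w4z")
```

```text
[484.1 220.  114.1] 0.15523711355176192 [ 0.2  0.4 -0.3]
exp p3,p4 [316.68336725 155.95245573] [316.41888228 110.45324534]
```

View pics/w4z.png

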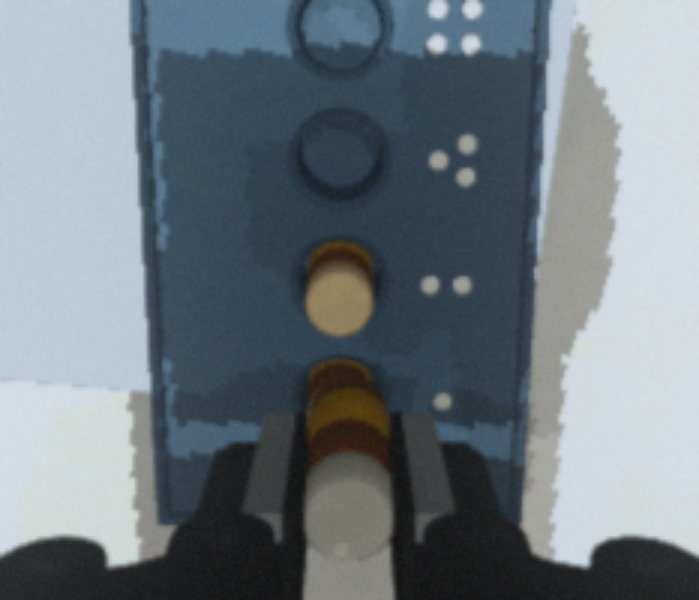

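Pocket 3 is at about (313.6,151) and pocket 4 at (312.9,110). The tray's edges are symmetric about u≈313.5, so the yaw matches.

Run:
```python
from h import *
a=np.load("w4.npy");W=cal("wrist",{"eef_pos":a[:3],"ee_rot":a[3:]})
for n,u,z in(("p3",(313.6,150.9),35),("p4",(312.9,109.9),35),("p2",(313.2,199.5),54),("vial held",(316.1,273.5),115)): print(n,onz(W,u,z).round(1))
p3=onz(W,(313.6,150.9),35);v=onz(W,(316.1,273.5),115);d=p3-v;print(d);q=a[3:];M=R.from_quat([q[1],q[2],q[3],q[0]]);print(M.inv().apply([d[0],d[1],0])/50)
```

```text
p3 [527.2 231.1  35. ]
p4 [552.4 237.   35. ]
p2 [499.9 225.5  54. ]
vial held [482.6 220.  115. ]
[ 44.5825203   11.14696551 -80.        ]
[ 9.18551731e-01 -3.17029242e-02 -1.58857259e-04]
```

Request:
arm_command(
  steps=[
    [[0.1,0.45,-0.01,0,0,0,0],[0.1,0.44,-0.01,0,0,0,0],[0.1,0,0,0.32,0,0,0],[0.1,0,0,0.32,0,0,0],[0.1,0,0,0,0,0,0],[0.1,0,0,0,0,0,0]],
  ],
)

```text
time_s: 5.6
eef_pos: [527.4, 230.6, 82.2]
ee_rot: [0.0, 0.994, 0.105, -0.0]
force: [0.2, -0.4, 0.2]
grip_width: 0.155
grip_force: 24.5
```

Run:
```python
from h import *
s=sense();im=capture("wrist");save(im,"w5");np.save("w5.npy",np.r_[s["eef_pos"],s["ee_rot"]])
W=cal("wrist",s);p=np.array(s["eef_pos"]);print(p.round(1),s["grip_width"],np.round(s["force"],1))
save(cv2.resize(im[150:300,230:405],(700,600)),"w5z")
```

```text
[527.4 230.6  82.2] 0.15465658959865133 [ 0.2 -0.4  0.2]
```

View pics/w5z.png

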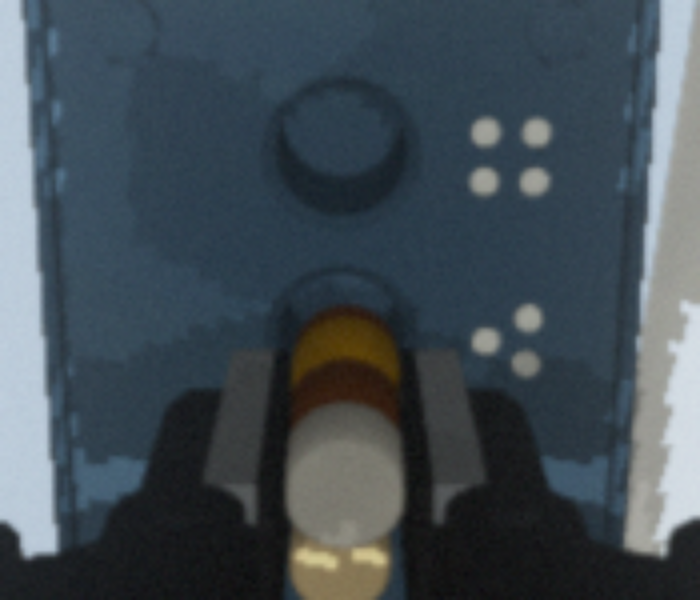

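Pocket 4 shows at zoom (340,146), the 4-dot and 3-dot groups at (510,157) and (507,341), the pocket 3 rim top at row 268, and the held vial's bottom edge at row 305 (u 346). The vial looks slightly too near the robot, so I'll quantify that with the dots.

```bash
cat >> h.py <<'E'
def dots(im,W,z=36,box=(0,0,640,400)):
    hsv=cv2.cvtColor(im,cv2.COLOR_RGB2HSV);m=((hsv[...,1]<60)&(hsv[...,2]>110)).astype(np.uint8)
    n,l,st,ce=cv2.connectedComponentsWithStats(m)
    return [np.r_[ce[i].round(1),onz(W,ce[i],z)[:2].round(1),st[i][4]].tolist() for i in range(1,n) if 8<st[i][4]<80 and box[0]<ce[i][0]<box[2] and box[1]<ce[i][1]<box[3]]
E
python3 - <<'E'
from h import *
for n,b in(("w4",(320,90,380,250)),("w5",(340,170,375,250))):
    a=np.load(n+".npy");W=cal("wrist",{"eef_pos":a[:3],"ee_rot":a[3:]});im=cv2.cvtColor(cv2.imread(f"pics/{n}.png"),cv2.COLOR_BGR2RGB)
    for d in dots(im,W,36,b):print(n,d)
z=lambda u,v:((u+.5)/4+229.5,(v+.5)/4+149.5)
print("p4",onz(W,z(340,146),35),"p3top",onz(W,z(343,268),36),"vial edge",onz(W,z(346,306),39))
tx=np.array([.9779,.2088,0]);print("vial c",onz(W,z(346,306),39)-7.5*tx,"capc",onz(W,z(346,487),83))
E
```

```text
w4 [345.5, 102.4, 561.1, 217.9, 45.0]
w4 [357.0, 102.5, 562.5, 210.8, 44.0]
w4 [345.1, 114.2, 554.1, 216.4, 42.0]
w4 [356.4, 114.4, 555.4, 209.4, 45.0]
w4 [355.5, 147.5, 535.2, 204.9, 32.0]
w4 [345.7, 152.8, 530.5, 210.4, 30.0]
w4 [354.8, 158.5, 528.1, 203.7, 28.0]
w4 [342.9, 194.5, 502.8, 205.7, 27.0]
w4 [353.5, 194.6, 504.2, 198.6, 31.0]
w4 [347.0, 233.2, 476.1, 196.3, 23.0]
w5 [351.0, 182.6, 561.0, 217.8, 39.0]
w5 [363.8, 182.6, 562.5, 210.7, 39.0]
w5 [350.6, 194.8, 554.0, 216.3, 37.0]
w5 [363.0, 194.9, 555.4, 209.4, 40.0]
w5 [361.6, 229.1, 535.0, 205.0, 36.0]
w5 [351.1, 234.7, 530.3, 210.2, 35.0]
w5 [360.9, 240.5, 528.0, 203.7, 25.0]
p4 [554.44293013 237.51879923  35.        ] p3top [536.92317375 233.33014994  36.        ] vial edge [532.32512219 231.89891883  39.        ]
vial c [524.99087219 230.33291883  39.        ] capc [526.84825311 230.77708885  83.        ]
```

Request:
arm_command(
  steps=[
    [[0.1,0.02,-0.012,0,0,0,0],[0.1,0,0,0.12,0,0,0],[0.1,0,0,0.1,0,0,0],[0.1,0,0,0,0,0,0]],
  ],
)

```text
time_s: 6.15
eef_pos: [528.2, 231.4, 70.4]
ee_rot: [0.0, 0.994, 0.105, -0.001]
force: [0.8, 0.7, 0.7]
grip_width: 0.159
grip_force: 24.5
```

Request:
arm_command(
  steps=[
    [[0.1,0,0,0.12,0,0,0],[0.1,0,0,0.12,0,0,0],[0.1,0,0,0,0,0,0]],
  ],
)

```text
time_s: 6.52
eef_pos: [528.2, 231.4, 58.4]
ee_rot: [0.0, 0.994, 0.105, -0.001]
force: [0.1, 0.6, -0.7]
grip_width: 0.16
grip_force: 24.5
```

Request:
arm_command(
  steps=[
    [[0.1,0,0,0.08,0,0,0],[0.1,0,0,0.03,0,0,0],[0.1,0,0,0,0,0,0]],
  ],
)

```text
time_s: 6.9
eef_pos: [528.5, 231.5, 53.5]
ee_rot: [-0.0, 0.994, 0.105, 0.0]
force: [0.4, -0.6, -0.2]
grip_width: 0.157
grip_force: 24.6
```

Request:
arm_command(
  steps=[
    [[0.4,0,0,0,0,0,0],[0.4,0,0,0,0,0,0],[0.4,0,0,-0.3,0,0,0],[0.5,0,0,-0.9,0,0,0],[0.6,-0.8,0,0,0,0,0],[0.6,0,0,0,0,0,0],[0.6,0,0,0,0,0,0]],
  ],
)

```text
time_s: 7.78
eef_pos: [490.1, 223.3, 114.3]
ee_rot: [-0.0, 0.994, 0.105, 0.001]
force: [-0.5, 0.2, -0.4]
grip_width: 0.597
grip_force: 0.0
```

Run:
```python
from h import *
s=sense();im=capture("wrist");save(im,"w6");np.save("w6.npy",np.r_[s["eef_pos"],s["ee_rot"]])
W=cal("wrist",s);print(np.round(s["eef_pos"],1))
for p in((526,231.2),(498.6,225.4)): print(p,[proj(W,(*p,z)).round(1).tolist() for z in(54,44,36)])
hsv=cv2.cvtColor(im,cv2.COLOR_RGB2HSV)
u,v=proj(W,(526,231.2,54));u,v=int(u),int(v)
for r in range(v-24,v+60,3): print(r,[tuple(int(c) for c in hsv[r,x]) for x in(u-12,u-3,u+3,u+12)])
```

```text
[490.1 223.3 114.3]
(526, 231.2) [[316.1, 167.2], [316.1, 164.7], [316.1, 162.9]]
(498.6, 225.4) [[316.0, 211.5], [316.0, 207.0], [316.0, 203.7]]
143 [(103, 104, 91), (102, 110, 88), (105, 98, 91), (104, 98, 91)]
146 [(104, 105, 90), (104, 103, 74), (101, 93, 66), (104, 103, 82)]
149 [(105, 106, 84), (21, 149, 70), (21, 135, 66), (106, 93, 85)]
152 [(103, 93, 63), (9, 134, 57), (11, 141, 58), (104, 108, 66)]
155 [(104, 102, 65), (38, 22, 127), (30, 16, 125), (104, 112, 57)]
158 [(106, 86, 74), (27, 17, 167), (28, 21, 157), (103, 91, 59)]
161 [(106, 79, 74), (25, 20, 162), (30, 17, 152), (99, 47, 54)]
164 [(99, 23, 76), (28, 20, 153), (33, 20, 153), (96, 19, 66)]
167 [(90, 18, 69), (26, 23, 156), (30, 20, 155), (80, 11, 68)]
170 [(102, 70, 62), (30, 18, 154), (28, 22, 159), (101, 84, 67)]
173 [(104, 102, 70), (24, 23, 157), (30, 15, 155), (103, 101, 71)]
176 [(101, 109, 75), (33, 20, 143), (25, 20, 141), (101, 111, 76)]
179 [(103, 100, 79), (100, 98, 70), (103, 95, 70), (105, 116, 77)]
182 [(101, 107, 79), (103, 92, 75), (102, 104, 76), (104, 100, 79)]
185 [(103, 101, 76), (104, 107, 
[... 184 characters left out ...]
1), (10, 154, 53), (12, 142, 54), (102, 89, 63)]
197 [(100, 95, 67), (17, 95, 67), (14, 124, 66), (102, 81, 57)]
200 [(108, 69, 48), (20, 86, 104), (21, 87, 103), (101, 93, 44)]
203 [(103, 73, 42), (20, 88, 151), (22, 83, 153), (104, 89, 43)]
206 [(103, 42, 43), (21, 86, 151), (19, 92, 153), (103, 79, 45)]
209 [(78, 21, 60), (20, 83, 151), (21, 87, 149), (103, 84, 64)]
212 [(90, 19, 68), (20, 85, 150), (20, 90, 164), (100, 78, 72)]
215 [(104, 84, 79), (19, 85, 168), (20, 86, 167), (105, 98, 81)]
218 [(107, 108, 87), (21, 85, 171), (20, 88, 165), (101, 103, 84)]
221 [(104, 97, 89), (24, 57, 107), (23, 54, 100), (101, 108, 80)]
224 [(103, 102, 70), (105, 100, 79), (106, 97, 84), (103, 96, 85)]
```

White cap is seated: face at row 167, as predicted for z 54, same look as the beige ones. Next, the orange vial.

Request:
arm_command(
  steps=[
    [[0.6,0.235,0.845,0,0,0,0],[0.6,0.235,0.845,0,0,0,0],[0.6,0.235,0.845,0,0,0,0],[0.6,0.235,0.845,0,0,0,0],[0.6,0,0,0,0,0,0],[0.6,0,0,0,0,0,0]],
  ],
)

```text
time_s: 8.57
eef_pos: [570.6, 68.1, 113.3]
ee_rot: [-0.0, 0.994, 0.105, -0.0]
force: [-0.6, 1.0, 0.6]
grip_width: 0.599
grip_force: 0.0
```

Run:
```python
from h import *
s=sense();im=capture("wrist");save(im,"w7")
W=cal("wrist",s);print(np.round(s["eef_pos"],1));print("exp",proj(W,(571,67.5,44)))
b=[x for x in blobs(im,(5,150,90),(22,255,255),80)[0]];print(b)
x=max(b,key=lambda b:b[0][4]);st=x[0];h=st[2]/2
# cap top disc: lowest part of blob, diameter = width
c=(st[0]+h,st[1]+st[3]-h);p=onz(W,c,44);print(c,p.round(1));go((p[0],p[1],43.5),.207)
```

```text
[570.6  68.1 113.3]
exp [317.48189465 219.56534289]
[([307, 205, 21, 22, 360], [317.2, 215.8]), ([268, 254, 25, 47, 184], [282.0, 270.8])]
(317.5, 216.5) [573.1  67.9  44. ]
pos [570.4  68.5 113.3] yaw 0.2111 shift/50 [0.05  0.022 1.397] turn/.15 [-0.002  0.003  0.027]
```

Request:
arm_command(
  steps=[
    [[0.6,0.04,0.01,0.5,0,0,0],[0.6,0,0,0.5,0,0,0],[0.6,0,0,0.39,0,0,0],[0.5,0,0,0,0,0,0],[0.1,0,0,0,0,0,0],[0.1,0,0,0,0,0,0],[0.1,0,0,0,0,0,0],[0.1,0,0,0,0,0,0]],
  ],
  squeeze=25,
)

```text
time_s: 9.62
eef_pos: [573.2, 67.7, 45.0]
ee_rot: [0.0, 0.994, 0.105, 0.001]
force: [-0.7, 1.6, 6.7]
grip_width: 0.156
grip_force: 24.7
```

Run:
```python
from h import *
s=sense();im=capture("wrist");print(s["grip_width"]);W=cal("wrist",s);print(proj(W,np.array(s["eef_pos"])+[0,0,1]))
hsv=cv2.cvtColor(im,cv2.COLOR_RGB2HSV);print([(r,*[int(c) for c in hsv[r,316]]) for r in range(226,300,3)]);print([(c,*[int(x) for x in hsv[268,c]]) for c in range(294,340,3)])
go((513.5,228.6,115),.207)
```

```text
0.15620424931152646
[316.78545926 270.57513455]
[(226, 15, 116, 57), (229, 20, 175, 73), (232, 19, 180, 82), (235, 21, 199, 87), (238, 10, 120, 53), (241, 11, 125, 51), (244, 15, 144, 53), (247, 12, 155, 61), (250, 12, 178, 79), (253, 11, 189, 89), (256, 12, 208, 97), (259, 11, 191, 115), (262, 12, 211, 111), (265, 12, 206, 110), (268, 13, 215, 109), (271, 12, 213, 109), (274, 12, 207, 111), (277, 11, 207, 112), (280, 12, 204, 110), (283, 12, 104, 108), (286, 20, 12, 128), (289, 20, 12, 130), (292, 26, 14, 128), (295, 38, 16, 126), (298, 26, 14, 128)]
[(294, 30, 13, 38), (297, 90, 24, 21), (300, 18, 49, 26), (303, 12, 211, 105), (306, 11, 208, 109), (309, 12, 205, 107), (312, 13, 221, 105), (315, 12, 216, 111), (318, 12, 211, 111), (321, 13, 214, 112), (324, 12, 198, 116), (327, 11, 207, 112), (330, 12, 194, 75), (333, 40, 32, 24), (336, 0, 41, 25), (339, 90, 5, 55)]
pos [573.2  67.7  45.1] yaw 0.2102 shift/50 [-0.494 -3.396 -1.401] turn/.15 [ 0.002 -0.013  0.021]
```

Request:
arm_command(
  steps=[
    [[0.1,0,0,-0.5,0,0,0],[0.1,0,0,-0.9,0,0,0],[0.1,0.09,-0.85,0,0,0,0],[0.1,0.09,-0.85,0,0,0,0],[0.1,0.09,-0.85,0,0,0,0],[0.1,0.083,-0.84,0,0,0,0],[0.1,0,0,0,0,0,0],[0.1,0,0,0,0,0,0]],
  ],
)

```text
time_s: 10.68
eef_pos: [554.6, 236.5, 114.0]
ee_rot: [0.0, 0.994, 0.105, -0.0]
force: [0.1, 0.4, -0.8]
grip_width: 0.158
grip_force: 24.6
```

Run:
```python
from h import *
s=sense();im=capture("wrist");W=cal("wrist",s)
for d in dots(im,W,36,(330,150,400,300)):print(d)
go((555.1,237.1,84.5),.207)
```

```text
[344.6, 212.6, 560.9, 218.0, 28.0]
[355.2, 212.6, 562.5, 210.9, 23.0]
[344.6, 222.5, 554.0, 216.3, 28.0]
[355.0, 222.5, 555.5, 209.3, 26.0]
pos [554.7 236.1 114. ] yaw 0.2095 shift/50 [ 0.011 -0.018  0.59 ] turn/.15 [0.002 0.001 0.016]
```

Request:
arm_command(
  steps=[
    [[0.1,0.01,-0.014,0.3,0,0,0],[0.1,0,0,0.29,0,0,0],[0.1,0,0,0,0,0,0],[0.1,0,0,0.12,0,0,0],[0.1,0,0,0.12,0,0,0],[0.1,0,0,0,0,0,0]],
  ],
)

```text
time_s: 11.48
eef_pos: [554.7, 237.8, 72.0]
ee_rot: [0.0, 0.994, 0.105, -0.0]
force: [-0.3, -0.2, 1.1]
grip_width: 0.151
grip_force: 24.6
```

Request:
arm_command(
  steps=[
    [[0.1,0,0,0.12,0,0,0],[0.1,0,0,0.1,0,0,0],[0.1,0,0,0,0,0,0]],
  ],
)

```text
time_s: 11.85
eef_pos: [554.6, 237.8, 61.0]
ee_rot: [0.0, 0.994, 0.105, -0.0]
force: [-0.6, -0.6, -0.5]
grip_width: 0.155
grip_force: 24.6
```

Vial is entering freely; 6 mm left.

Request:
arm_command(
  steps=[
    [[0.1,0,0,0.08,0,0,0],[0.1,0,0,0.04,0,0,0],[0.1,0,0,0,0,0,0]],
  ],
)

```text
time_s: 12.22
eef_pos: [554.9, 237.8, 55.4]
ee_rot: [-0.0, 0.994, 0.105, -0.0]
force: [0.4, -0.1, 0.5]
grip_width: 0.15
grip_force: 24.6
```

Request:
arm_command(
  steps=[
    [[0.4,0,0,0,0,0,0],[0.4,0,0,0,0,0,0],[0.4,0,0,-0.3,0,0,0],[0.5,0,0,-0.9,0,0,0],[0.6,-0.8,0,0,0,0,0],[0.6,0,0,0,0,0,0],[0.6,0,0,0,0,0,0]],
  ],
)

```text
time_s: 13.1
eef_pos: [516.5, 229.6, 116.3]
ee_rot: [-0.0, 0.994, 0.105, 0.001]
force: [1.0, 0.9, 0.2]
grip_width: 0.6
grip_force: 0.0
```

Run:
```python
from h import *
s=sense();im=capture("wrist");save(im,"w8")
W=cal("wrist",s);print(np.round(s["eef_pos"],1))
hsv=cv2.cvtColor(im,cv2.COLOR_RGB2HSV)
for p in((553.4,236.9),(526,231.2),(498.6,225.4)):
    c=proj(W,(*p,54));u,v=c.astype(int);print(p,c.round(1),proj(W,(*p,44)).round(1))
    print(" col",[(r,*[int(x) for x in hsv[r,u]]) for r in range(v-21,v+18,3)]);print(" row",[(x,int(hsv[v,x,2])) for x in range(u-16,u+17,2)])
```

```text
[516.5 229.6 116.3]
(553.4, 236.9) [317.5 165.3] [317.4 163. ]
 col [(144, 102, 94, 79), (147, 19, 105, 68), (150, 6, 117, 61), (153, 13, 202, 121), (156, 12, 219, 170), (159, 12, 210, 153), (162, 13, 213, 152), (165, 12, 208, 151), (168, 12, 211, 150), (171, 13, 211, 150), (174, 12, 215, 145), (177, 102, 75, 68), (180, 103, 100, 74)]
 row [(301, 65), (303, 65), (305, 102), (307, 148), (309, 151), (311, 155), (313, 153), (315, 147), (317, 151), (319, 152), (321, 153), (323, 154), (325, 153), (327, 122), (329, 44), (331, 62), (333, 71)]
(526, 231.2) [317.2 209.2] [317.1 204.9]
 col [(188, 19, 129, 71), (191, 10, 148, 57), (194, 15, 40, 77), (197, 36, 22, 116), (200, 26, 23, 153), (203, 37, 22, 153), (206, 30, 20, 150), (209, 26, 25, 153), (212, 28, 18, 169), (215, 26, 20, 176), (218, 34, 14, 128), (221, 103, 100, 87), (224, 102, 94, 81)]
 row [(301, 86), (303, 71), (305, 70), (307, 139), (309, 149), (311, 151), (313, 160), (315, 152), (317, 153), (319, 153), (321, 156), (323, 153), (325, 158), (327, 140), (329, 77), (331, 74), (333, 87)]
(498.6, 225.4) [317.  250.1] [316.9 244.1]
 col [(229, 13, 130, 47), (232, 8, 132, 54), (235, 14, 83, 68), (238, 19, 79, 90), (241, 22, 87, 132), (244, 21, 91, 138), (247, 20, 92, 138), (250, 20, 84, 140), (253, 21, 87, 137), (256, 21, 84, 139), (259, 26, 60, 124), (262, 23, 83, 55), (265, 7, 150, 46)]
 row [(301, 118), (303, 116), (305, 106), (307, 123), (309, 138), (311, 141), (313, 138), (315, 135), (317, 140), (319, 139), (321, 135), (323, 135), (325, 134), (327, 101), (329, 117), (331, 118), (333, 119)]
```

Both vials are seated, with cap rows matching z 54. Next I'll fly to the stack and turn the tool square with it.

Request:
arm_command(
  steps=[
    [[0.6,-0.285,0.975,-0.12,0,0,0],[0.5,-0.285,0.975,-0.12,0,0,0],[0.4,-0.285,0.975,-0.12,0,0,0],[0.4,-0.285,0.975,-0.12,0,0,0],[0.4,-0.285,0.975,-0.12,0,0,0],[0.4,-0.285,0.975,-0.12,0,0,0],[0.4,-0.285,0.975,0,0,0,0],[0.4,0,0,0,0,0,0.7]],
  ],
)

```text
time_s: 14.15
eef_pos: [489.9, -128.6, 151.6]
ee_rot: [0.0, 0.999, 0.049, 0.0]
force: [-0.4, 0.1, 0.0]
grip_width: 0.4
grip_force: 0.0
```

Request:
arm_command(
  steps=[
    [[0.4,0,0,0,0,0,0.69],[0.4,0,0,0,0,0,0],[0.4,0,0,0,0,0,0]],
  ],
)

```text
time_s: 14.52
eef_pos: [489.8, -125.2, 151.5]
ee_rot: [0.0, 1.0, 0.002, 0.0]
force: [-0.5, 0.8, 0.1]
grip_width: 0.401
grip_force: 0.0
```

Run:
```python
from h import *
s=sense();im=capture("wrist");save(im,"w9");np.save("w9.npy",np.r_[s["eef_pos"],s["ee_rot"]])
W=cal("wrist",s);go((504,-124,150),0)
b=[x for x in blobs(im,(105,120,30),(128,255,255),100)[0]];print(b,"exp tabtop",proj(W,(504,-124,96)),proj(W,(504,-124,76)))
save(im[0:400,40:640],"w9c")
```

```text
pos [ 489.7 -125.1  151.5] yaw 0.0036 shift/50 [ 0.287 -0.021  0.029] turn/.15 [ 0.    -0.     0.024]
[([304, 175, 19, 46, 694], [313.3, 199.0])] exp tabtop [314.84181518 204.88430928] [314.92613567 196.65933814]
```

View pics/w9c.png

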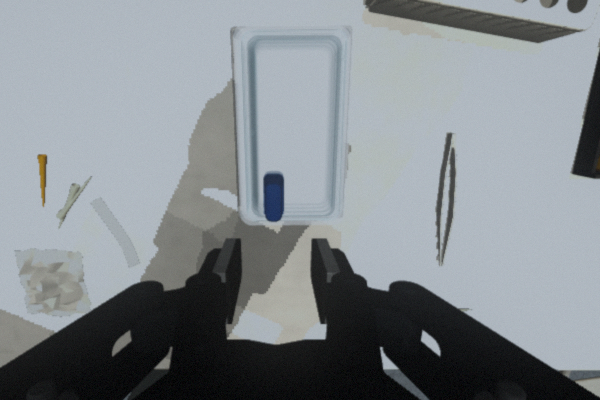

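The cover's outline runs from (232,28)-(352,28) to (237,222)-(343,220) in the crop (u+40), with the tab at (274,196). The sides are symmetric, so its yaw is very close to the tool's.

Run:
```python
from h import *
a=np.load("w9.npy");W=cal("wrist",{"eef_pos":a[:3],"ee_rot":a[3:]});T=cal("top")
im=cv2.cvtColor(cv2.imread("pics/w9.png"),cv2.COLOR_BGR2RGB)
m=cv2.inRange(cv2.cvtColor(im,cv2.COLOR_RGB2HSV),(105,120,30),(128,255,255))
for r in range(175,222,5):
    c=np.flatnonzero(m[r,295:330])+295;print(r,c.min(),c.max(),end="; ")
print("near end top",onz(W,(313,221),96).round(1),"far end base",onz(W,(313.3,175),76).round(1),"far end top edge",onz(W,(313.3,175),96).round(1))
mid=(onz(W,(313,221),96)+[13,0,0]).round(1);print("tab mid",mid)
print("flange",[onz(W,(u+40,v),51)[:2].round(1).tolist() for u,v in((232,28),(352,28),(343,220),(237,222))])
print("tri tab top",tri([(W,(313,210)),(T,(379.5,218.9))]))
go((505,-123.5,110),0)
```

```text
175 307 317; 180 306 319; 185 305 322; 190 304 322; 195 305 322; 200 305 322; 205 305 322; 210 305 322; 215 306 320; 220 310 316; near end top [ 493.6 -122.9   96. ] far end base [ 518.7 -122.9   76. ] far end top edge [ 522.4 -123.    96. ]
tab mid [ 506.6 -122.9   96. ]
flange [[611.8, -95.3], [612.2, -174.1], [479.3, -176.3], [477.3, -94.9]]
tri tab top (array([ 503.9603069 , -122.4094874 ,  105.70031597]), [0.6, 0.6])
pos [ 489.7 -125.1  151.5] yaw 0.0036 shift/50 [ 0.307 -0.031  0.829] turn/.15 [ 0.    -0.     0.024]
```

Request:
arm_command(
  steps=[
    [[0.4,0.325,-0.042,0.3,0,0,0.024],[0.4,0,0,0.4,0,0,0],[0.4,0,0,0,0,0,0],[0.4,0,0,0.2,0,0,0],[0.4,0,0,0.16,0,0,0],[0.4,0,0,0,0,0,0]],
  ],
)

```text
time_s: 15.32
eef_pos: [505.4, -122.9, 98.1]
ee_rot: [-0.0, 1.0, -0.001, -0.0]
force: [0.8, 0.5, -0.1]
grip_width: 0.399
grip_force: 0.0
```

Run:
```python
from h import *
s=sense();im=capture("wrist");save(im,"w10");W=cal("wrist",s);go((506,-123,92.5),0);print(np.round(s["force"],1))
b=[x for x in blobs(im,(105,120,30),(128,255,255),100)[0]];print(b)
p=np.array(s["eef_pos"]);print([proj(W,[p[0]+dx,p[1],96]).round(1).tolist() for dx in(-13,0,13)])
```

```text
pos [ 505.7 -123.    98.5] yaw -0.0018 shift/50 [0.007 0.001 0.12 ] turn/.15 [-0.001  0.001 -0.012]
[ 0.8  0.5 -0.1]
[([305, 224, 25, 66, 1419], [316.9, 256.2])]
[[317.0, 292.4], [317.0, 267.1], [317.0, 240.6]]
```

Request:
arm_command(
  steps=[
    [[0.4,0,0,0.12,0,0,0],[0.4,0,0,0,0,0,0],[0,0,0,0,0,0,0],[0,0,0,0,0,0,0],[0,0,0,0,0,0,0],[0,0,0,0,0,0,0]],
  ],
  squeeze=70,
)

```text
time_s: 16.12
eef_pos: [505.9, -123.0, 92.8]
ee_rot: [0.0, 1.0, -0.001, 0.0]
force: [0.4, 0.0, 3.1]
grip_width: 0.124
grip_force: 68.7
```

Run:
```python
from h import *
s=sense();print(s["grip_width"],s["grip_force"],np.round(s["force"],1),np.round(s["wrist_torque"],2));go((506,-123,92.5),0)
# arc about far flange edge (x_cover=+68, z=50)
p=np.array(s["eef_pos"]);piv=np.array([506.5+40+68,p[1],50.]);q=s["ee_rot"];M=R.from_quat([q[1],q[2],q[3],q[0]])
prev=p;Mi=M;N=6;th=.19/N
for i in range(N):
    Rn=R.from_rotvec([0,th*(i+1),0]);t=piv+Rn.apply(p-piv);print((Mi.inv().apply(t-prev)/50).round(3),((Mi.inv()*(Rn*M)).as_rotvec()/.15).round(3),t.round(1));prev=t;Mi=Rn*M
```

```text
0.12379297034858765 68.69790315628052 [0.4 0.  3.1] [-0.01 -0.05  0.24]
pos [ 505.9 -123.    92.8] yaw -0.0017 shift/50 [ 0.002 -0.001  0.006] turn/.15 [ 0.002 -0.005 -0.011]
[ 0.028 -0.    -0.068] [-0.    -0.211 -0.   ] [ 507.3 -123.    96.2]
[ 0.028 -0.    -0.068] [-0.    -0.211 -0.   ] [ 508.8 -123.    99.6]
[ 0.028 -0.    -0.068] [-0.    -0.211 -0.   ] [ 510.5 -123.   102.9]
[ 0.028 -0.    -0.068] [-0.    -0.211 -0.   ] [ 512.2 -123.   106.2]
[ 0.028 -0.    -0.068] [-0.    -0.211 -0.   ] [ 514.  -123.   109.4]
[ 0.028 -0.    -0.068] [-0.    -0.211 -0.   ] [ 516.  -123.   112.5]
```

Request:
arm_command(
  steps=[
    [[0,0.028,0,-0.068,0,-0.211,0],[0,0.028,0,-0.068,0,-0.211,0],[0,0.028,0,-0.068,0,-0.211,0],[0,0,0,0,0,0,0]],
  ],
)

```text
time_s: 16.62
eef_pos: [510.5, -123.0, 102.4]
ee_rot: [-0.0, 0.999, -0.001, -0.047]
force: [1.3, -0.4, 1.2]
grip_width: 0.118
grip_force: 69.3
```

Run:
```python
from h import *
s=sense();print(s["grip_width"],s["grip_force"],np.round(s["force"],1),np.round(s["wrist_torque"],2),np.round(s["eef_pos"],1),np.round(s["ee_rot"],3))
im=capture("side");save(im,"s2");im=capture("wrist");save(im,"w11")
b=[x for x in blobs(im,(105,120,30),(128,255,255),100)[0]];print(b)
```

```text
0.11779728733964355 69.26963210105896 [ 1.3 -0.4  1.2] [-0.02 -0.32  0.06] [ 510.5 -123.   102.4] [-0.     0.999 -0.001 -0.047]
[([304, 228, 24, 68, 1394], [315.6, 262.5])]
```

Request:
arm_command(
  steps=[
    [[0,0.028,0,-0.068,0,-0.211,0],[0,0.028,0,-0.068,0,-0.211,0],[0,0.028,0,-0.068,0,-0.211,0],[0,0,0,0,0,0,0],[0,0,0,0,0,0,0]],
  ],
)

```text
time_s: 17.35
eef_pos: [515.6, -122.9, 111.9]
ee_rot: [-0.0, 0.996, -0.001, -0.094]
force: [1.4, 0.4, -2.4]
grip_width: 0.119
grip_force: 68.9
```

Run:
```python
from h import *
s=sense();print(s["grip_width"],s["grip_force"],np.round(s["force"],1),np.round(s["wrist_torque"],2),np.round(s["eef_pos"],1),np.round(s["ee_rot"],3))
im=capture("wrist");save(im,"w12");S=capture("side");save(S,"s3")
print([x for x in blobs(im,(105,120,30),(128,255,255),100)[0]])
o=cv2.cvtColor(cv2.imread("pics/side0.png"),cv2.COLOR_BGR2RGB)
for n in(o,S): print("side",[x for x in blobs(n,(105,120,40),(125,255,255),6)[0] if 290<x[1][0]<340 and 230<x[1][1]<280])
C=cal("side");print("exp tab top now",proj(C,(519,-123,115)),"orig",proj(C,(505.5,-123,96)))
# near-flange edge column profile in wrist pictures before/after
for n in("w10","w11","w12"):
    g=cv2.cvtColor(cv2.imread(f"pics/{n}.png"),cv2.COLOR_BGR2GRAY);e=np.abs(cv2.Sobel(g,cv2.CV_32F,0,1)[:,360:375].mean(1));print(n,[(i,int(e[i])) for i in range(20,330) if e[i]>25 and e[i]==e[max(0,i-3):i+4].max()])
```

```text
0.11938967226439784 68.9220929145813 [ 1.4  0.4 -2.4] [ 0.08 -0.48  0.03] [ 515.6 -122.9  111.9] [-0.     0.996 -0.001 -0.094]
[([304, 228, 24, 68, 1428], [315.7, 262.0])]
side [([309, 253, 9, 8, 62], [313.1, 256.5])]
side []
exp tab top now [319.75910344 245.1930249 ] orig [313.77576942 252.7118942 ]
w10 [(29, 49), (35, 41), (43, 114), (49, 72), (57, 30), (238, 198), (248, 154), (272, 25), (282, 40), (324, 170)]
w11 [(22, 198), (33, 56), (42, 96), (46, 36), (58, 66), (261, 42), (273, 128), (284, 67)]
w12 [(24, 192), (33, 59), (42, 131), (46, 106), (59, 67), (252, 36), (273, 141), (284, 71)]
```

Edge rows are identical in the last two wrist frames, so the cover is moving rigidly with the tool: tilted about 0.19 rad, far end down. Now lifting it off vertically, slowly at first.

Request:
arm_command(
  steps=[
    [[0,0,0,0,0,0,0],[0,-0.015,0,-0.08,0,0,0],[0,-0.015,0,-0.08,0,0,0],[0,-0.015,0,-0.08,0,0,0],[0,-0.038,0,-0.196,0,0,0],[0,-0.095,0,-0.49,0,0,0],[0,-0.095,0,-0.49,0,0,0],[0,0,0,0,0,0,0]],
  ],
  squeeze=90,
)

```text
time_s: 18.45
eef_pos: [516.3, -123.3, 186.1]
ee_rot: [0.001, 0.996, -0.001, -0.093]
force: [-0.5, 0.3, -1.6]
grip_width: 0.112
grip_force: 91.3
```

Run:
```python
from h import *
s=sense();print(s["grip_width"],s["grip_force"],np.round(s["force"],1),np.round(s["wrist_torque"],2),np.round(s["eef_pos"],1),np.round(s["ee_rot"],3))
im=capture("wrist");save(im,"w13");S=capture("side");save(S,"s4")
print([x for x in blobs(im,(105,120,30),(128,255,255),100)[0]])
for n in("w12","w13"):
    g=cv2.cvtColor(cv2.imread(f"pics/{n}.png"),cv2.COLOR_BGR2GRAY)
    for c in((340,355),(360,375)):
        e=np.abs(cv2.Sobel(g,cv2.CV_32F,0,1)[:,c[0]:c[1]].mean(1));print(n,[(i,int(e[i])) for i in range(5,330) if e[i]>25 and e[i]==e[max(0,i-3):i+4].max()])
```

```text
0.111653706744946 91.30445708025569 [-0.5  0.3 -1.6] [-0.03 -0.09  0.04] [ 516.3 -123.3  186.1] [ 0.001  0.996 -0.001 -0.093]
[([304, 228, 24, 68, 1370], [315.6, 262.7])]
w12 [(15, 302), (24, 245), (34, 63), (42, 132), (46, 112), (59, 76), (236, 37), (247, 367), (272, 37)]
w12 [(15, 306), (24, 192), (33, 59), (42, 131), (46, 106), (59, 67), (252, 36), (273, 141), (284, 71)]
w13 [(22, 199), (37, 41), (42, 202), (50, 64), (57, 94), (203, 26), (247, 371), (272, 29)]
w13 [(22, 154), (32, 53), (36, 45), (42, 168), (49, 45), (58, 33), (273, 134), (285, 91)]
```

Request:
arm_command(
  steps=[
    [[0,0,0,0,0,0.42,0],[0,0,0,0,0,0.42,0],[0,0,0,0,0,0.42,0],[0,0,0,0,0,0,0],[0,-0.06,-0.4,0,0,0,0],[0,-0.1,-0.75,0.04,0,0,0],[0,-0.1,-0.8,0.05,0,0,0],[0,-0.1,-0.8,0.05,0,0,0]],
  ],
)

```text
time_s: 19.55
eef_pos: [497.3, 16.8, 176.9]
ee_rot: [-0.0, 1.0, -0.001, -0.001]
force: [-0.3, 0.6, -0.5]
grip_width: 0.113
grip_force: 91.3
```

Request:
arm_command(
  steps=[
    [[0,-0.1,-0.8,0.05,0,0,0],[0,-0.1,-0.8,0.05,0,0,0],[0,-0.1,-0.8,0.05,0,0,0],[0,-0.1,-0.8,0.05,0,0,0],[0,-0.1,-0.6,0.05,0,0,-0.46],[0,0,-0.4,0.02,0,0,-0.46],[0,0,0,0,0,0,-0.46],[0,0,0,0,0,0,0]],
  ],
)

```text
time_s: 20.55
eef_pos: [471.2, 225.4, 163.4]
ee_rot: [0.0, 0.995, 0.103, -0.001]
force: [-0.6, -0.1, 0.0]
grip_width: 0.11
grip_force: 91.2
```

Run:
```python
from h import *
s=sense();print(s["grip_width"],s["grip_force"],np.round(s["force"],1),np.round(s["ee_rot"],4));go((470.1,233.8,162.8),.207)
im=capture("wrist");save(im,"w14");np.save("w14.npy",np.r_[s["eef_pos"],s["ee_rot"]]);save(capture("side"),"s5");save(capture("top"),"t5")
W=cal("wrist",s);p=np.array(s["eef_pos"])
b=[x for x in blobs(im,(105,120,30),(128,255,255),100)[0]];print(b)
y=.207;tx=np.array([np.cos(y),np.sin(y),0])
x=b[0][0];q=onz(W,(315.7,x[1]+x[3]-.5),p[2]+3.2);print("near end rel TCP along x",(q-p)@tx)
for n in("w13","w14"):
    g=cv2.cvtColor(cv2.imread(f"pics/{n}.png"),cv2.COLOR_BGR2GRAY)
    for c in((340,355),(360,375)):
        e=np.abs(cv2.Sobel(g,cv2.CV_32F,0,1)[:,c[0]:c[1]].mean(1));print(n,[(i,int(e[i])) for i in range(5,330) if e[i]>25 and e[i]==e[max(0,i-3):i+4].max()])
```

```text
0.10964220084183188 91.21717260100922 [-0.6 -0.1  0. ] [ 1.000e-04  9.947e-01  1.027e-01 -1.100e-03]
pos [471.2 225.4 163.4] yaw 0.2057 shift/50 [ 0.013 -0.168  0.012] turn/.15 [ 0.     0.015 -0.009]
[([529, 0, 111, 22, 1503], [598.5, 7.8]), ([304, 228, 25, 68, 1464], [315.8, 261.0])]
near end rel TCP along x 99.30606745651187
w13 [(22, 199), (37, 41), (42, 202), (50, 64), (57, 94), (203, 26), (247, 371), (272, 29)]
w13 [(22, 154), (32, 53), (36, 45), (42, 168), (49, 45), (58, 33), (273, 134), (285, 91)]
w14 [(24, 60), (34, 71), (42, 176), (48, 55), (101, 25), (224, 32), (230, 57), (235, 80), (247, 322), (271, 34)]
w14 [(24, 58), (34, 70), (42, 179), (48, 50), (53, 28), (235, 83), (273, 125), (278, 65), (285, 96)]
```

Request:
arm_command(
  steps=[
    [[0,0.01,-0.168,0.012,0,0.015,-0.009],[0,0,0,0,0,0,0],[0,0,0,0,0,0,0]],
  ],
)

```text
time_s: 21.08
eef_pos: [470.6, 233.0, 163.2]
ee_rot: [-0.0, 0.995, 0.103, 0.001]
force: [-0.2, 0.1, -0.8]
grip_width: 0.115
grip_force: 91.3
```

Run:
```python
from h import *
s=sense();go((470.1,233.8,162.8),.207);im=capture("wrist");save(im,"w15");np.save("w15.npy",np.r_[s["eef_pos"],s["ee_rot"]])
W=cal("wrist",s);p=np.array(s["eef_pos"]);Y=R.from_euler("z",.207)
def P(c): return proj(W,p+Y.apply(np.array(c)-[-40.7,14,42.8])).round(1).tolist()
print("pred far flange",P((70,-10,2)),P((70,-10,0)),"band top far",P((64,-10,10)),"deck far",P((54.5,-10,26)),"deck near",P((-54.5,-10,26)),"flange near",P((-70,-10,2)),"bandtop near",P((-64,-10,10)))
print("tab near/far top",P((-53,14,46)),P((-27,14,46)),"far base",P((-27,14,26)))
for x in(30,-20): print("x",x,"flange L",P((x,40,2)),"R",P((x,-40,2)),"deck L",P((x,24.5,26)),"R",P((x,-24.5,26)),"band",P((x,34,10)),P((x,-34,10)))
g=cv2.cvtColor(im,cv2.COLOR_RGB2GRAY)
for x in(30,-20):
    for z,w in((2,40),):
        r=int(P((x,0,10))[1]);e=np.abs(cv2.Sobel(g,cv2.CV_32F,1,0)[r-3:r+4].mean(0));print(r,[(i,int(e[i])) for i in range(200,520) if e[i]>20 and e[i]==e[i-3:i+4].max()])
e=np.abs(cv2.Sobel(g,cv2.CV_32F,0,1)[:,340:370].mean(1));print([(i,int(e[i])) for i in range(3,330) if e[i]>20 and e[i]==e[max(0,i-3):i+4].max()])
```

```text
pos [470.6 233.  163.2] yaw 0.2065 shift/50 [-0.007 -0.019  0.008] turn/.15 [-0.001 -0.009 -0.003]
pred far flange [366.4, 21.8] [365.8, 22.9] band top far [368.6, 31.2] deck far [373.7, 46.3] deck near [363.4, 278.4] flange near [356.5, 281.7] bandtop near [358.6, 279.4]
tab near/far top [316.8, 297.6] [316.8, 244.1] far base [316.7, 228.0]
x 30 flange L [266.4, 108.0] R [421.2, 108.0] deck L [293.2, 106.7] R [403.7, 106.8] band [276.1, 107.6] [414.3, 107.6]
x -20 flange L [270.1, 201.3] R [413.3, 201.3] deck L [295.1, 214.4] R [396.1, 214.4] band [279.2, 205.2] [406.5, 205.3]
107 [(266, 42), (275, 176), (282, 185), (291, 112), (390, 131), (405, 169), (412, 43)]
205 [(255, 131), (269, 83), (278, 151), (285, 182), (293, 150), (324, 58), (341, 61), (362, 21), (384, 158), (399, 172), (405, 68), (463, 116), (468, 116), (496, 88), (504, 42), (509, 52)]
[(24, 58), (34, 70), (42, 177), (48, 95), (166, 25), (225, 26), (236, 78), (247, 162), (273, 65)]
```

Run:
```python
from h import *
def run(n,org,yaw,xs):
    im=cv2.cvtColor(cv2.imread(f"pics/{n}.png"),cv2.COLOR_BGR2RGB);a=np.load(n+".npy");W=cal("wrist",{"eef_pos":a[:3],"ee_rot":a[3:]})
    g=cv2.cvtColor(im,cv2.COLOR_RGB2GRAY);Y=R.from_euler("z",yaw);P=lambda c:proj(W,np.array(org)+Y.apply(c))
    for x in xs:
        r=int(P((x,0,10))[1]);e=np.abs(cv2.Sobel(g,cv2.CV_32F,1,0)[r-2:r+3].mean(0))
        print(n,x,r,"pred",[int(P((x,y,z))[0]) for y,z in((40,2),(34,10),(24.5,26),(-24.5,26),(-34,10),(-40,2))],[(i,int(e[i])) for i in range(240,450) if e[i]>9 and e[i]==e[i-2:i+3].max()])
run("w9",(546.3,-137,50),0,(40,10,-20))
a=np.load("w15.npy");Y=R.from_euler("z",.207)
run("w15",a[:3]-Y.apply([-40.7,14,42.8]),.207,(50,30,10,-10))
```

```text
w9 40 68 pred [275, 283, 296, 377, 387, 393] [(271, 172), (274, 149), (281, 79), (288, 137), (295, 156), (371, 39), (376, 82), (380, 100), (386, 31), (391, 46)]
w9 10 116 pred [276, 284, 296, 374, 384, 390] [(258, 9), (262, 9), (276, 232), (283, 71), (289, 136), (296, 157), (368, 42), (369, 42), (374, 73), (378, 102), (388, 55), (394, 9)]
w9 -20 160 pred [277, 285, 297, 372, 382, 388] [(263, 12), (278, 217), (284, 77), (290, 143), (297, 178), (367, 47), (372, 72), (376, 116), (380, 35), (384, 55), (388, 92)]
w15 50 63 pred [264, 274, 292, 407, 417, 424] [(255, 9), (263, 58), (273, 135), (280, 114), (285, 23), (286, 23), (290, 114), (312, 9), (357, 10), (388, 35), (392, 112), (405, 127), (408, 144), (416, 28)]
w15 30 107 pred [266, 276, 293, 403, 414, 421] [(266, 40), (275, 180), (282, 187), (291, 110), (313, 10), (323, 20), (344, 9), (378, 16), (390, 134), (402, 160), (405, 169), (412, 44)]
w15 10 148 pred [267, 277, 293, 400, 411, 417] [(241, 10), (268, 44), (271, 50), (276, 127), (283, 164), (292, 127), (306, 12), (320, 9), (343, 10), (375, 10), (383, 19), (387, 94), (399, 143), (403, 170), (409, 64)]
w15 -10 186 pred [269, 278, 294, 397, 407, 414] [(271, 31), (274, 19), (278, 129), (284, 157), (293, 132), (301, 10), (327, 15), (362, 9), (375, 12), (380, 21), (385, 140), (397, 145), (400, 184), (407, 46)]
```

Right-side peaks around 385–392 are the tray edge seen through the clear cover. The cover's own deck and band edges match the level, square prediction to about 1 px. I'll check that against the tray edges, and check that the stack hasn't moved.

Run:
```python
from h import *
a=np.load("w15.npy");W=cal("wrist",{"eef_pos":a[:3],"ee_rot":a[3:]});Y=R.from_euler("z",.207);c=np.array([512.8,228.5,0])
for r,l,rr in((63,280,391),(107,282.5,390),(148,283,387),(186,284,385)):
    print([ (Y.inv().apply(onz(W,(u,r),37.5)-c))[:2].round(1).tolist() for u in(l,rr)])
print("cover centre now",Y.inv().apply(a[:3]-Y.apply([-40.7,14,42.8])-c).round(1))
o=cv2.imread("pics/top0.png");T=capture("top");save(T,"t6");n=cv2.cvtColor(T,cv2.COLOR_RGB2BGR)
b0=cv2.cvtColor(o,cv2.COLOR_BGR2GRAY)[175:240,355:410];b1=cv2.cvtColor(n,cv2.COLOR_BGR2GRAY)[175:240,355:410]
print(cv2.phaseCorrelate(cv2.Canny(b0,40,120).astype(np.float32),cv2.Canny(b1,40,120).astype(np.float32)))
for g in(b0,b1):
    ex=np.abs(cv2.Sobel(g,cv2.CV_32F,1,0)[15:45].mean(0));ey=np.abs(cv2.Sobel(g,cv2.CV_32F,0,1)[:,15:40].mean(1))
    print([(i+355,int(ex[i])) for i in range(55) if ex[i]>30 and ex[i]==ex[max(0,i-1):i+2].max()],[(i+175,int(ey[i])) for i in range(65) if ey[i]>30 and ey[i]==ey[max(0,i-1):i+2].max()])
print([x for x in blobs(T,(105,150,40),(128,255,255),5)[0] if 235<x[1][0]<435 and 160<x[1][1]<270])
```

```text
[[64.6, 40.3], [64.6, -42.8]]
[[33.0, 39.3], [33.0, -44.1]]
[[1.4, 39.8], [1.5, -43.6]]
[[-29.7, 39.8], [-29.7, -43.8]]
cover centre now [  0.3  -1.  120.4]
((-0.2833791784931847, 0.08914571631245849), 0.6305682650318852)
[(365, 331), (369, 204), (373, 172), (375, 253), (377, 82), (382, 62), (391, 141), (393, 155), (396, 49)] [(182, 216), (184, 211), (186, 163), (189, 130), (214, 89), (225, 151), (229, 175), (231, 179)]
[(365, 333), (369, 174), (372, 107), (374, 231), (375, 231), (377, 62), (381, 54), (390, 194), (392, 150), (396, 138)] [(182, 214), (184, 185), (187, 170), (189, 181), (214, 73), (225, 140), (229, 162), (231, 180)]
[([315, 165, 11, 6, 22], [320.6, 167.1]), ([325, 164, 4, 2, 6], [326.5, 164.5]), ([330, 164, 5, 1, 5], [332.0, 164.0]), ([298, 166, 8, 2, 9], [301.1, 166.1]), ([428, 167, 3, 3, 7], [429.1, 167.9]), ([378, 215, 3, 8, 22], [379.0, 218.8])]
```

Run:
```python
from h import *
a=np.load("w4.npy");W=cal("wrist",{"eef_pos":a[:3],"ee_rot":a[3:]});Y=R.from_euler("z",.207);c=np.array([512.8,228.5,0])
g=cv2.cvtColor(cv2.imread("pics/w4.png"),cv2.COLOR_BGR2GRAY)
for r in(120,140,160,180,200):
    e=cv2.Sobel(g,cv2.CV_32F,1,0)[r-2:r+3].mean(0);e=np.abs(e);pk=[i for i in range(230,400) if e[i]>60 and e[i]==e[i-2:i+3].max()];print(r,[(u,*Y.inv().apply(onz(W,(u,r),38.5)-c)[:2].round(1)) for u in pk])
S=capture("side");save(S,"s6");print([x for x in blobs(S,(105,120,40),(128,255,255),4)[0] if 280<x[1][0]<345 and 170<x[1][1]<290])
for z in(96,86,76):print(z,proj(cal("side"),(506,-123,z)).round(1),proj(cal("top"),(506,-123,z)).round(1))
d=np.array([558.25,213.55,0]);print("dots4",Y.inv().apply(d-c))
s=sense();print(s["time_s"],np.round(s["force"],1))
```

```text
120 [(244, np.float64(34.1), np.float64(43.4)), (249, np.float64(34.1), np.float64(40.3)), (252, np.float64(34.1), np.float64(38.4)), (382, np.float64(34.5), np.float64(-43.4)), (389, np.float64(34.5), np.float64(-47.8)), (396, np.float64(34.5), np.float64(-52.2))]
140 [(245, np.float64(21.7), np.float64(43.5)), (250, np.float64(21.8), np.float64(40.3)), (380, np.float64(22.1), np.float64(-42.8)), (386, np.float64(22.1), np.float64(-46.7))]
160 [(246, np.float64(8.9), np.float64(43.5)), (251, np.float64(9.0), np.float64(40.3)), (352, np.float64(9.2), np.float64(-25.4)), (358, np.float64(9.3), np.float64(-29.3)), (380, np.float64(9.3), np.float64(-43.6)), (383, np.float64(9.3), np.float64(-45.5))]
180 [(247, np.float64(-4.3), np.float64(43.6)), (252, np.float64(-4.3), np.float64(40.3)), (255, np.float64(-4.3), np.float64(38.3)), (378, np.float64(-3.9), np.float64(-43.0))]
200 [(248, np.float64(-18.0), np.float64(43.7)), (253, np.float64(-18.0), np.float64(40.3)), (302, np.float64(-17.8), np.float64(7.3)), (324, np.float64(-17.8), np.float64(-7.5)), (378, np.float64(-17.6), np.float64(-43.8))]
[([309, 257, 9, 7, 52], [313.2, 259.6])]
96 [314.  252.7] [379.4 218.4]
86 [314.1 256.3] [379.  218.4]
76 [314.2 259.8] [378.5 218.5]
dots4 [ 41.40713165 -23.97195129   0.        ]
21.225 [-0.3 -0.8 -0.4]
```

Run:
```python
from h import *
def pk(n,c0,c1,lo,hi,t=12):
    g=cv2.cvtColor(cv2.imread(f"pics/{n}.png"),cv2.COLOR_BGR2GRAY);e=np.abs(cv2.Sobel(g,cv2.CV_32F,0,1)[:,c0:c1].mean(1));return [(i,int(e[i])) for i in range(lo,hi) if e[i]>t and e[i]==e[max(0,i-1):i+2].max()]
q=[0,1,0,0];W=cal("wrist",{"eef_pos":[505.7,-123,98.5],"ee_rot":q})
P=lambda W,o,c,Y:proj(W,np.array(o)+Y.apply(c))[1].round(1)
F=((70,-10,2),(64,-10,10),(54.5,-10,26),(-54.5,-10,26),(-64,-10,10),(-70,-10,2),(-53,14,46),(-27,14,26))
o=[505.7+40.7-.0,-137,50];print("w10",[P(W,o,f,R.identity()) for f in F],pk("w10",340,370,3,70),pk("w10",350,370,225,330))
a=np.load("w15.npy");Y=R.from_euler("z",.207);W=cal("wrist",{"eef_pos":a[:3],"ee_rot":a[3:]});o=a[:3]-Y.apply([-40.7,14,42.8])
print("w15",[P(W,o,f,Y) for f in F],pk("w15",340,370,3,70),pk("w15",350,370,225,330))
```

```text
w10 [np.float64(24.8), np.float64(34.1), np.float64(48.9), np.float64(273.0), np.float64(274.4), np.float64(276.9), np.float64(290.8), np.float64(224.0)] [(29, 48), (35, 44), (37, 30), (40, 16), (43, 95), (47, 46), (49, 58), (53, 24), (57, 31)] [(238, 342), (244, 20), (251, 15), (260, 17), (282, 14), (289, 12), (293, 20), (297, 16), (303, 14), (307, 12), (312, 18), (317, 20), (319, 20), (324, 131)]
w15 [np.float64(21.8), np.float64(31.2), np.float64(46.3), np.float64(278.4), np.float64(279.4), np.float64(281.7), np.float64(297.6), np.float64(228.0)] [(24, 58), (34, 70), (37, 50), (42, 177), (48, 95), (51, 93), (55, 25)] [(225, 23), (232, 41), (236, 84), (248, 71), (254, 15), (258, 22), (261, 20), (266, 23), (269, 21), (273, 86)]
```

Request:
arm_command(
  steps=[
    [[0,0.008,-0.012,0,0,0,0],[0,0,0,0,0,0,0],[0,0,0,0,0,0,0],[0,0,0,0,0,0,0],[0,0,0,0,0,0,0]],
  ],
)

```text
time_s: 21.85
eef_pos: [470.9, 233.6, 163.2]
ee_rot: [-0.0, 0.995, 0.103, 0.001]
force: [0.8, 0.4, -0.8]
grip_width: 0.11
grip_force: 91.3
```

Run:
```python
from h import *
go((470.1,233.8,162.8),.207);print(finish_job())
```

```text
pos [470.9 233.6 163.2] yaw 0.2066 shift/50 [-0.015 -0.008  0.008] turn/.15 [-0.001 -0.009 -0.003]
the job is handed in; nothing more can be done
None
```

The job is handed in at 21.9 s with no verdict shown: both vials are seated in pockets 3 and 4, and one cover is held by its tab, level and square over the tray to about 1 mm by my camera measurements, lower edge at about 120 mm, with the rest of the stack unmoved.

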